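Sieve burnishing balls off polished ball knobs

ROBOT

A 7-joint arm with a two-finger parallel gripper is mounted at the origin on the work surface. World frame = base frame: x ahead of the robot, y to its left, z up, the work surface at z = 0. Lengths are in m, angles in rad, forces in N, time in s.
With the tool pointing down it reaches from about 0.4 to 0.85 m from the base axis. Payload 4.5 kg.
Tool frame: the origin (TCP) lies midway between the tips of the shut fingers; the grasp point (between the pads) lies 19 mm behind it; z points along the fingers, y is the line along which they close (so a half turn about z gives the same grasp; the last joint's range is limited). The gripper opens to 88 mm and grips with 3 to 60 N. Pads are 18 mm wide; open, the fingers measure 123 mm over their backs; the gripper's body (75 mm by 187 mm) begins 45 mm behind the grasp point.
Start: joints at [1.336, 0.689, -0.195, 1.565, 0.157, 0.902, -0.215], TCP at [0.166, -0.603, 0.239] pointing down, gripper open.
Joint ranges: [-3.01, 3.01], [-0.46, 2.08], [-1.47, 1.51], [0.13, 2.56], [-1, 4.14], [0.04, 2.09], [-2.66, 2.66]. Speed limits (rad/s): [2.57, 2.57, 3.14, 3.14, 3.14, 3.14, 3.14].

INTERFACE

Orientations are given as a unit quaternion [x, y, z, w].
In Python, from plant import r gives the robot as it stands.
- The arm moves only by the tool carry_out, never from a script. Its argument "plan" is a list of rows, each an object with "rot": the turn, a rotation vector about the tool's x, y, z in rad, a list of three; "xyz": the shift along the tool's x, y, z in m, a list of three; "grip": the closure in counts, from 0 (fully open) to 255 (shut). In form: [{"rot": [wx, wy, wz], "xyz": [dx, dy, dz], "grip": grip}, ...]. A call has 1 to 8 rows; each row is the pose to reach, as a shift and turn from the pose commanded when the call began, along the tool's axes at that moment; what a row does not reach only later rows make up. A row lasts 1/12 s, in which the tool goes at most 41.7 mm and 7.16 degrees, less where a joint would pass 70% of its speed; a pose out of reach is approached as far as the arm can. A call with a gripper value outside its range is refused whole. The fingers move at their own pace and stop on an object; "squeeze" is the grip in N (left out, the last holds). Time passes only in rows, so rows that repeat a pose let the fingers close. It gives the time, the measured TCP pose, the force, the opening and the grip force at its end, in the units of the state.
- r.get_state(): the state, without advancing time (a new reading comes with each control period).
- r.snapshot(name): name is "scene" or "top"; returns the picture (384x512x3 uint8, red, green, blue); there is no depth.
- r.camera_params(name): a dict with "fx", "fy", "cx", "cy" (pixels), "distortion" ([k1, k2, p1, p2, k3] as OpenCV has them; the pictures are not rectified), "position" and "attitude" of the camera in the world. Camera axes: x right, y down, z forward; pixel columns grow to the right and rows downward; lengths in m; the calibration is good to about 2 mm. A picture is of the moment at which its call begins. camera_params takes no time and is no camera call.
- r.finish_job(): hands the job in; it is judged then, once.
The state is a dict: "clock": time; "q": joint angles; "qd": joint speeds; "joint_torque": joint torques, N m; "tool_pos": TCP position; "eef_rot": TCP orientation; "contact_force": force on the tool from outside, world axes, zero at the start; "moment": the same for the moment, N m; "opening": opening from 0.0 (shut) to 1.0 (fully open); "finger_force": force on a finger pad.
Only numpy, scipy, OpenCV 4.12 (cv2) and the standard library are available. Lean on these libraries where they do the work, as an engineer would, in place of code of your own. Each camera call takes 0.05 s, during which the arm holds its last target. There are 200 camera calls.

TASK

The hand sieve on the grey catch bin holds two polished large steel balls and three small burnishing balls. Shake it over the bin until all the small balls have dropped through into the bin with both large ones still in the sieve, then tip the large balls out over the sieve's upturned open end into the empty plywood box (not the like box full of handle blanks). Finish by setting the empty sieve back level on the bin and letting go.

Things in the scene. Friction and masses are not known exactly. Their poses are not given: they have to be found in the camera images.
- sieve_grip (a point): centre (also half-way up) of the wooden bridge handle over the loose 400 g steel sieve: bar 89 mm long (along y) x 14 mm thick (along x) x 30 mm tall, free below and on both x sides: grip it from above across the 14 mm. Axes are the sieve's: z up, +x to its open pouring end, which starts roughly towards the robot. Side walls 89 mm apart, 42 mm high; closed end at x = -80 mm, 22 mm high.
- sieve_lip (a point): middle of the sieve's upturned open end, 72 mm in +x from and 57 mm below the handle's centre; same axes. Three 5 mm rods along x with 17 mm slots form the floor: level from x = -38 to 32 mm of the handle, 71 mm below it, then rising 20 degrees to here. Large balls roll along the slots and leave here once the sieve is tipped this end down by clearly over 20 degrees (45 is ample)
- bin: fixed grey plastic catch bin, open above, 230 (its x) x 150 (its y) x 70 mm high, walls 4 mm; origin: centre of its underside, on the bench. The sieve, lengthwise along the bin, stands on the two long rims by four side lugs reaching 95 mm to each side (y) of its middle, undersides 80 mm below the handle's centre, its lowest surface. Handle centre then 150 mm above this origin.
- parts_box: fixed empty open plywood box, 160 x 160 x 55 mm high, walls 6 mm; origin at the centre of its underside, on the bench. It stands to one side of the bin; a like box full of wooden handle blanks stands on the other side.
- small0_center (a point): solid bare-steel ball 13 mm across, 11 g; the point is its centre. It starts on the sieve's solid floor plate, at its closed end (x = -77 to -38 mm of the handle, falling 3 degrees to the end wall). It rolls off onto the slots and drops through when the sieve is shaken along x or rocked 5 to 12 degrees open end down
- small1_center (a point): solid bare-steel ball 13 mm across, 11 g; the point is its centre. It starts on the sieve's solid floor plate, at its closed end (x = -77 to -38 mm of the handle, falling 3 degrees to the end wall). It rolls off onto the slots and drops through when the sieve is shaken along x or rocked 5 to 12 degrees open end down
- small2_center (a point): solid bare-steel ball 13 mm across, 11 g; the point is its centre. It starts on the sieve's solid floor plate, at its closed end (x = -77 to -38 mm of the handle, falling 3 degrees to the end wall). It rolls off onto the slots and drops through when the sieve is shaken along x or rocked 5 to 12 degrees open end down
- large0_center (a point): solid bare-steel ball 28 mm across, 90 g; the point is its centre. It starts on the sieve's rods; too big for the slots
- large1_center (a point): solid bare-steel ball 28 mm across, 90 g; the point is its centre. It starts on the sieve's rods; too big for the slots
Mind the look-alikes: they are no part of the job. What is shaped like the part that bears sieve_grip but pink or yellow is not meant.

How it is judged:
On the way, in this order (a step that is already met when the one before it is completed fails the run):
1. all three small balls have dropped into the catch bin while both large balls are still in the sieve (x of small0_center in the frame of bin between -0.115 and 0.115 m and y of small0_center in the frame of bin between -0.075 and 0.075 m and z of small0_center in the frame of bin between 0 and 0.05 m and x of small1_center in the frame of bin between -0.115 and 0.115 m and y of small1_center in the frame of bin between -0.075 and 0.075 m and z of small1_center in the frame of bin between 0 and 0.05 m and x of small2_center in the frame of bin between -0.115 and 0.115 m and y of small2_center in the frame of bin between -0.075 and 0.075 m and z of small2_center in the frame of bin between 0 and 0.05 m and x of large0_center in the frame of sieve_grip between -0.085 and 0.085 m and y of large0_center in the frame of sieve_grip between -0.05 and 0.05 m and z of large0_center in the frame of sieve_grip between -0.09 and -0.01 m and x of large1_center in the frame of sieve_grip between -0.085 and 0.085 m and y of large1_center in the frame of sieve_grip between -0.05 and 0.05 m and z of large1_center in the frame of sieve_grip between -0.09 and -0.01 m), for 0.2 s.
2. both large balls lie in the empty plywood box (x of large0_center in the frame of parts_box between -0.08 and 0.08 m and y of large0_center in the frame of parts_box between -0.08 and 0.08 m and z of large0_center in the frame of parts_box between 0 and 0.05 m and x of large1_center in the frame of parts_box between -0.08 and 0.08 m and y of large1_center in the frame of parts_box between -0.08 and 0.08 m and z of large1_center in the frame of parts_box between 0 and 0.05 m), for 0.2 s.
At the end, for the whole second after the job is handed in: Small balls in the catch bin, large balls in the once-empty plywood box (centres inside the walls, under 50 mm up); the sieve released on the bin's rim, either way round, its handle centre 145 to 157 mm above the bin's underside, within 60 mm of its centre from above and 6 degrees of level (all of step 2 and x of small0_center in the frame of bin between -0.115 and 0.115 m and y of small0_center in the frame of bin between -0.075 and 0.075 m and z of small0_center in the frame of bin between 0 and 0.05 m and x of small1_center in the frame of bin between -0.115 and 0.115 m and y of small1_center in the frame of bin between -0.075 and 0.075 m and z of small1_center in the frame of bin between 0 and 0.05 m and x of small2_center in the frame of bin between -0.115 and 0.115 m and y of small2_center in the frame of bin between -0.075 and 0.075 m and z of small2_center in the frame of bin between 0 and 0.05 m and z of sieve_grip in the frame of bin between 0.145 and 0.157 m and angle between sieve_grip's own z axis and vertical below 0.1 rad and horizontal distance between sieve_grip and bin below 0.06 m); the robot touches nothing.
It also fails if it takes over 54 s, if anything falls off the work surface, if the arm or the gripper's body presses on something with over 40 N, if the wrist force passes 120 N, or if a joint passes its speed limit or range.

## Working session

There is one attempt and no reset: what is moved stays moved. The work goes in short steps, Python scripts to look and compute and a tool call to move; the robot and the scene stay as the last step left them, time stands still between calls to the robot, and variables do not carry over. Pictures are saved under pics/ and viewed, at most 10 in all, crops included, and the job is handed in when it is done.

Besides the shell and the picture viewer there is one more tool, called after ">>>" by a JSON object that holds its "method" and its "body", one argument or row to a line. carry_out: Moves the arm, as the interface text tells. Its arguments: {"type":"object","properties":{"plan":{"type":"array"},"squeeze":{"type":"number"}},"required":["plan"]}

```bash
ls; mkdir -p pics; python3 - <<'E'
from plant import r
import cv2
for n in("scene","top"):
    cv2.imwrite(f"pics/{n}0.png",r.snapshot(n)[:,:,::-1]); print(r.camera_params(n))
print(r.get_state())
E
```

```text
pics
{'fx': 493.3587287383308, 'fy': 493.3587287383308, 'cx': 254.66919780078592, 'cy': 190.8230576862087, 'distortion': array([0.03325953, 0.        , 0.        , 0.        , 0.        ]), 'position': array([1.06003546, 0.39609861, 1.1269585 ]), 'attitude': array([ 0.46897365,  0.82571928, -0.27231232, -0.15523331])}
{'fx': 494.1937714289299, 'fy': 494.1937714289299, 'cx': 260.83786607343694, 'cy': 187.71237598715553, 'distortion': array([-0.09315705,  0.        ,  0.        ,  0.        ,  0.        ]), 'position': array([ 2.18267775e-01, -8.75122325e-04,  1.38153933e+00]), 'attitude': array([-0.70247239,  0.70807878, -0.04734406,  0.05399557])}
{'clock': 0.1, 'q': array([ 1.33577003,  0.68990316, -0.19450909,  1.56621046,  0.15732076,
        0.90249909, -0.21514926]), 'qd': array([-0.00125665, -0.00197484,  0.00057373, -0.00261701,  0.00018998,
        0.00082632, -0.00039543]), 'joint_torque': array([-3.78988276e-03, -5.28497207e+01, -1.27169844e+00, -1.53836811e+01,
       -5.25754038e-02,  1.99524569e-03,  5.52687845e-05]), 'tool_pos': array([ 0.16580099, -0.60203358,  0.23799594]), 'eef_rot': array([ 9.90977954e-01,  1.34022509e-01, -1.78216719e-04, -7.94284267e-04]), 'contact_force': array([ 0.14441769,  0.76052904, -0.29536075]), 'moment': array([ 0.04275887, -0.00918905,  0.00947117]), 'finger_force': 0.0, 'opening': 0.998150580984195}
```

View pics/scene0.png

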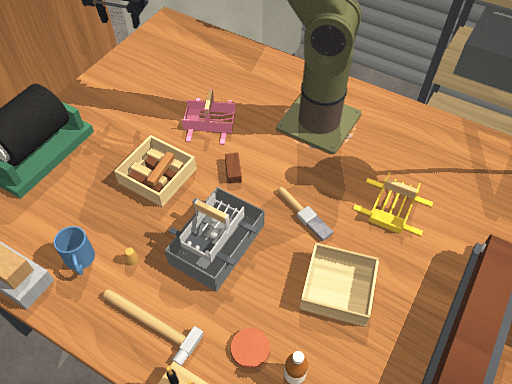

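View pics/top0.png

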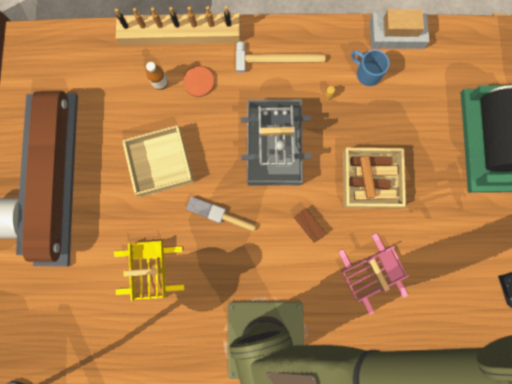

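Top view: the sieve on the bin at about (275,141), its handle near (277,130). The empty box is at (157,160), on the robot's left (+y), and the blanks box is at (375,177). I'll measure these next.

```bash
cat > h.py <<'E'
from plant import r
import cv2, numpy as np
from scipy.spatial.transform import Rotation as R
def cam(n):
    p=r.camera_params(n)
    return np.array([[p['fx'],0,p['cx']],[0,p['fy'],p['cy']],[0,0,1]]),np.array(p['distortion']),np.array(p['position']),R.from_quat(p['attitude'])
def onplane(n,px,z):
    K,d,t,A=cam(n)
    u=cv2.undistortPoints(np.array(px,float).reshape(-1,1,2),K,d).reshape(-1,2)
    v=A.apply(np.c_[u,np.ones(len(u))])
    return t+v*((z-t[2])/v[:,2])[:,None]
def proj(n,P):
    K,d,t,A=cam(n); Ai=A.inv()
    return cv2.projectPoints(np.array(P,float).reshape(-1,1,3),Ai.as_rotvec(),-Ai.apply(t),K,d)[0].reshape(-1,2)
def blob(mask,box):
    m=np.zeros(mask.shape,np.uint8); x0,y0,x1,y1=box; m[y0:y1,x0:x1]=mask[y0:y1,x0:x1]
    cs=cv2.findContours(m,cv2.RETR_EXTERNAL,cv2.CHAIN_APPROX_NONE)[0]
    return max(cs,key=cv2.contourArea)
E
python3 - <<'E'
from h import *
for n,hb,bb,pb in(("top",(255,120,300,140),(235,92,315,192),(118,120,196,200)),("scene",(190,195,232,226),(160,185,270,290),(298,240,382,326))):
    im=cv2.imread(f"pics/{n}0.png"); hsv=cv2.cvtColor(im,cv2.COLOR_BGR2HSV)
    H,S,V=cv2.split(hsv)
    for nm,m,b,z in(("handle",(S>70)&(V>130),hb,.165),("bin",(S<75)&(V<150),bb,.07),("box",(S<125)&(V>110)&(H>13),pb,.055)):
        c=blob(m.astype(np.uint8),b); rc=cv2.minAreaRect(c); bp=cv2.boxPoints(rc)
        print(n,nm,np.round(rc[0],1),np.round(rc[1],1),round(rc[2],1)); print(np.round(bp).tolist()); P=onplane(n,bp,z)
        print(np.round(P[:,:2],3).tolist(),"mean",P.mean(0).round(4),"sides",np.linalg.norm(np.diff(P,axis=0),axis=1).round(3))
    x=(100,70,330,210) if n=="top" else (155,180,385,330)
    c=im[x[1]:x[3],x[0]:x[2]]
    cv2.imwrite(f"pics/{n}c.png",cv2.resize(c,None,fx=3.4,fy=3.4,interpolation=cv2.INTER_CUBIC))
E
```

```text
top handle [276.  130.5] [ 8.3 32.3] 87.6
[[260.0, 127.0], [292.0, 126.0], [292.0, 134.0], [260.0, 135.0]]
[[0.549, 0.012], [0.552, -0.07], [0.531, -0.071], [0.528, 0.011]] mean [ 0.54   -0.0295  0.165 ] sides [0.082 0.022 0.082]
top bin [276. 142.] [84. 70.] 90.0
[[241.0, 100.0], [311.0, 100.0], [311.0, 184.0], [241.0, 184.0]]
[[0.653, 0.064], [0.651, -0.129], [0.417, -0.124], [0.418, 0.064]] mean [ 0.5348 -0.0314  0.07  ] sides [0.193 0.235 0.188]
top box [156.9 160.8] [59.8 60.2] 75.4
[[120.0, 139.0], [179.0, 124.0], [194.0, 182.0], [135.0, 197.0]]
[[0.549, 0.401], [0.59, 0.239], [0.427, 0.194], [0.386, 0.353]] mean [0.4881 0.2968 0.055 ] sides [0.168 0.169 0.164]
scene handle [207.5 207.4] [38.8 25. ] 10.0
[[186.0, 216.0], [191.0, 192.0], [229.0, 198.0], [224.0, 223.0]]
[[0.593, -0.067], [0.529, -0.1], [0.499, -0.01], [0.563, 0.019]] mean [ 0.546  -0.0393  0.165 ] sides [0.072 0.095 0.07 ]
scene bin [211.7 233.8] [74.  98.3] 35.5
[[153.0, 252.0], [210.0, 172.0], [270.0, 215.0], [213.0, 295.0]]
[[0.674, -0.121], [0.395, -0.141], [0.433, 0.071], [0.693, 0.067]] mean [ 0.5487 -0.0311  0.07  ] sides [0.28  0.216 0.259]
scene box [340.8 284.3] [71.1 70.1] 14.0
[[298.0, 310.0], [315.0, 242.0], [384.0, 259.0], [367.0, 327.0]]
[[0.618, 0.249], [0.436, 0.201], [0.394, 0.368], [0.574, 0.4]] mean [0.5055 0.3045 0.055 ] sides [0.187 0.172 0.184]
```

View pics/topc.png

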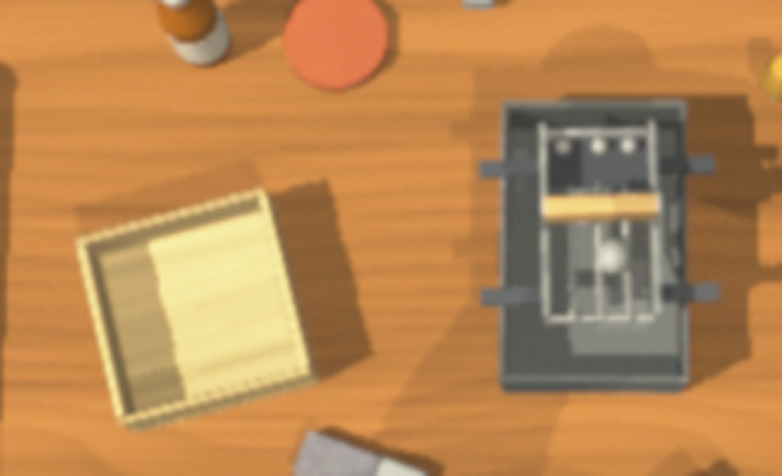

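The crop shows the sieve lengthwise on the bin, with its handle bar across y at world (0.543, -0.030). The closed end, holding three small balls, is on the far side, and a large ball lies near the open end, towards the robot. The box centre is about (0.488, 0.297), yawed about 15°. The sizes match those given (handle 82–89 mm, box 0.164–0.169 m at the rim), so I'll move above the handle.

>>> {"method": "carry_out", "body": {
  "plan": [
    {"rot": [0,0,-1.32],"xyz": [0.516,-0.452,0.018],"grip": 0},
    {"rot": [0,0,-1.32],"xyz": [0.516,-0.452,0.018],"grip": 0},
    {"rot": [0,0,-1.32],"xyz": [0.516,-0.452,0.018],"grip": 0},
    {"rot": [0,0,-1.32],"xyz": [0.516,-0.452,0.018],"grip": 0},
    {"rot": [0,0,-1.32],"xyz": [0.516,-0.452,0.018],"grip": 0},
    {"rot": [0,0,-1.32],"xyz": [0.516,-0.452,0.018],"grip": 0},
    {"rot": [0,0,-1.32],"xyz": [0.516,-0.452,0.018],"grip": 0},
    {"rot": [0,0,-1.32],"xyz": [0.516,-0.452,0.018],"grip": 0}
  ]
}}

```text
clock: 0.77
tool_pos: [0.3498, -0.3225, 0.2299]
eef_rot: [0.804, 0.595, -0.0, -0.0]
contact_force: [1.2, -0.9, 0.5]
opening: 1.004
finger_force: 0.0
```

>>> {"method": "carry_out", "body": {
  "plan": [
    {"rot": [0,0,-0.314],"xyz": [0.337,0.099,0.01],"grip": 0},
    {"rot": [0,0,-0.314],"xyz": [0.337,0.099,0.01],"grip": 0},
    {"rot": [0,0,-0.314],"xyz": [0.337,0.099,0.01],"grip": 0},
    {"rot": [0,0,-0.314],"xyz": [0.337,0.099,0.01],"grip": 0},
    {"rot": [0,0,-0.314],"xyz": [0.337,0.099,0.01],"grip": 0},
    {"rot": [0,0,-0.314],"xyz": [0.337,0.099,0.01],"grip": 0},
    {"rot": [0,0,-0.314],"xyz": [0.337,0.099,0.01],"grip": 0},
    {"rot": [0,0,-0.314],"xyz": [0.337,0.099,0.01],"grip": 0}
  ]
}}

```text
clock: 1.43
tool_pos: [0.5346, -0.0453, 0.2202]
eef_rot: [0.703, 0.711, -0.0, -0.0]
contact_force: [0.7, -0.7, 0.3]
opening: 0.998
finger_force: 0.0
```

>>> {"method": "carry_out", "body": {
  "plan": [
    {"rot": [0,0,0],"xyz": [0,0,0.02],"grip": 0},
    {"rot": [0,0,0],"xyz": [0,0,0.03],"grip": 0}
  ]
}}

```text
clock: 1.6
tool_pos: [0.5349, -0.0437, 0.1893]
eef_rot: [0.701, 0.713, 0.001, -0.001]
contact_force: [-0.2, -1.5, -1.5]
opening: 0.997
finger_force: 0.0
```

```bash
python3 - <<'E'
from h import *
im=r.snapshot("scene")[:,:,::-1]; c=im[110:300,140:280]
cv2.imwrite("pics/s1.png",cv2.resize(c,None,fx=3.1,fy=3.1,interpolation=cv2.INTER_CUBIC))
s=r.get_state(); print(s['tool_pos'],R.from_quat(s['eef_rot']).as_matrix().round(3),s['q'].round(2))
print(proj("scene",[[.543,-.03,.165],[.546,.0145,.165],[.54,-.0745,.165]]))
E
```

```text
[ 0.53237396 -0.04639959  0.18752935] [[-0.014  1.    -0.005]
 [ 1.     0.014 -0.   ]
 [-0.    -0.005 -1.   ]] [ 0.28  0.68 -0.46  1.88  0.45  0.7  -0.43]
[[211.4337544  207.93274101]
 [226.58823147 216.89103061]
 [196.65811146 199.20186438]]
```

View pics/s1.png

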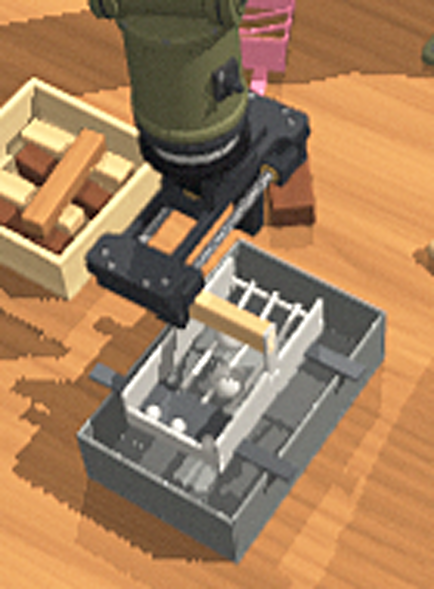

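The picture agrees with my measurement: the bar's right end is at crop (270,325), and the projection gave (268,331). Next I descend and grip.

>>> {"method": "carry_out", "body": {
  "plan": [
    {"rot": [0,0,0],"xyz": [0.014,0.009,0.0],"grip": 0},
    {"rot": [0,0,0],"xyz": [0.014,0.009,0.025],"grip": 0},
    {"rot": [0,0,0],"xyz": [0.014,0.009,0.045],"grip": 0},
    {"rot": [0,0,0],"xyz": [0.014,0.009,0.057],"grip": 0},
    {"rot": [0,0,0],"xyz": [0.014,0.009,0.057],"grip": 150},
    {"rot": [0,0,0],"xyz": [0.014,0.009,0.057],"grip": 200},
    {"rot": [0,0,0],"xyz": [0.014,0.009,0.057],"grip": 255},
    {"rot": [0,0,0],"xyz": [0.014,0.009,0.057],"grip": 255}
  ],
  "squeeze": 15
}}

```text
clock: 2.32
tool_pos: [0.5434, -0.0335, 0.1345]
eef_rot: [0.703, 0.711, 0.001, 0.001]
contact_force: [0.5, 0.1, -0.7]
opening: 0.719
finger_force: 0.0
```

>>> {"method": "carry_out", "body": {
  "plan": [
    {"rot": [0,0,0],"xyz": [0,0,0],"grip": 255},
    {"rot": [0,0,0],"xyz": [0,0,0],"grip": 255},
    {"rot": [0,0,0],"xyz": [0,0,0],"grip": 255},
    {"rot": [0,0,0],"xyz": [0,0,0],"grip": 255}
  ],
  "squeeze": 50
}}

```text
clock: 2.65
tool_pos: [0.5431, -0.0329, 0.1338]
eef_rot: [0.703, 0.711, 0.0, 0.0]
contact_force: [1.4, 0.0, -0.1]
opening: 0.418
finger_force: 0.0
```

Still closing; 14 mm corresponds to an opening of about 0.16.

>>> {"method": "carry_out", "body": {
  "plan": [
    {"rot": [0,0,0],"xyz": [0,0,0.002],"grip": 255},
    {"rot": [0,0,0],"xyz": [0,0,0.002],"grip": 255},
    {"rot": [0,0,0],"xyz": [0,0,0.002],"grip": 255},
    {"rot": [0,0,0],"xyz": [0,0,0.002],"grip": 255},
    {"rot": [0,0,0],"xyz": [0,0,0.002],"grip": 255},
    {"rot": [0,0,0],"xyz": [0,0,0.002],"grip": 255}
  ],
  "squeeze": 50
}}

```text
clock: 3.15
tool_pos: [0.543, -0.0329, 0.1314]
eef_rot: [0.703, 0.711, 0.0, 0.0]
contact_force: [0.6, 0.4, -1.4]
opening: 0.154
finger_force: 50.0
```

>>> {"method": "carry_out", "body": {
  "plan": [
    {"rot": [0,0,0],"xyz": [0,0,-0.005],"grip": 255},
    {"rot": [0,0,0],"xyz": [0,0,-0.015],"grip": 255},
    {"rot": [0,0,0],"xyz": [0,0,-0.022],"grip": 255},
    {"rot": [-0.04,0,0],"xyz": [0,0,-0.024],"grip": 255},
    {"rot": [-0.08,0,0],"xyz": [0,0,-0.025],"grip": 255},
    {"rot": [-0.11,0,0],"xyz": [0,0,-0.025],"grip": 255},
    {"rot": [-0.14,0,0],"xyz": [0,0,-0.025],"grip": 255},
    {"rot": [-0.14,0,0],"xyz": [0,0,-0.025],"grip": 255}
  ]
}}

```text
clock: 3.82
tool_pos: [0.5413, -0.0331, 0.157]
eef_rot: [0.701, 0.71, 0.049, 0.049]
contact_force: [-0.8, 0.7, -5.5]
opening: 0.151
finger_force: 50.0
```

>>> {"method": "carry_out", "body": {
  "plan": [
    {"rot": [0,0,0],"xyz": [0,0,0],"grip": 255},
    {"rot": [0,0,0],"xyz": [0,0,0],"grip": 255},
    {"rot": [0,0,0],"xyz": [0,0,0],"grip": 255},
    {"rot": [0,0,0],"xyz": [0,0,0],"grip": 255},
    {"rot": [0,0,0],"xyz": [0,0,0],"grip": 255},
    {"rot": [0,0,0],"xyz": [0,0,0],"grip": 255}
  ]
}}

```text
clock: 4.32
tool_pos: [0.5431, -0.033, 0.1564]
eef_rot: [0.701, 0.71, 0.05, 0.049]
contact_force: [0.3, -0.7, -6.1]
opening: 0.156
finger_force: 50.0
```

```bash
python3 - <<'E'
from h import *
a=r.snapshot("scene")[:,:,::-1][180:300,150:280]; b=r.snapshot("top")[:,:,::-1][85:200,225:325]
a=cv2.resize(a,(500,460),interpolation=cv2.INTER_CUBIC); b=cv2.resize(b,None,fx=3,fy=4,interpolation=cv2.INTER_CUBIC)
cv2.imwrite("pics/s2.png",np.hstack([a,cv2.resize(b,(300,460))]))
s=r.get_state(); print(s['tool_pos'],s['eef_rot'].round(3),s['opening'],s['contact_force'].round(2))
E
```

```text
[ 0.54298873 -0.03292967  0.15644317] [0.701 0.71  0.05  0.049] 0.1509713915884024 [-0.09  0.61 -4.69]
```

View pics/s2.png

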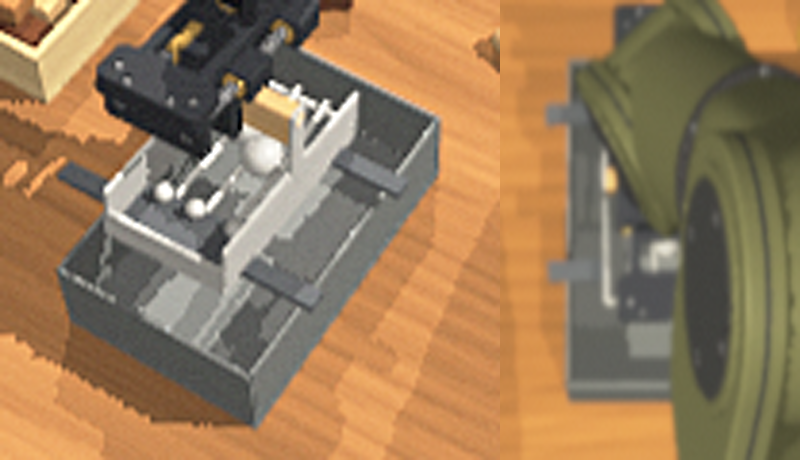

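Two small balls sit at about (165,190) and (200,208), near the edge of the plate, with a large ball at (262,152). I'll rock further and shake along x.

>>> {"method": "carry_out", "body": {
  "plan": [
    {"rot": [-0.04,0,0],"xyz": [0,0.008,0],"grip": 255},
    {"rot": [-0.04,0,0],"xyz": [0,-0.008,0],"grip": 255},
    {"rot": [-0.04,0,0],"xyz": [0,0.008,0],"grip": 255},
    {"rot": [-0.04,0,0],"xyz": [0,-0.008,0],"grip": 255},
    {"rot": [-0.04,0,0],"xyz": [0,0.008,0],"grip": 255},
    {"rot": [-0.04,0,0],"xyz": [0,-0.008,0],"grip": 255},
    {"rot": [-0.04,0,0],"xyz": [0,0,0],"grip": 255},
    {"rot": [-0.04,0,0],"xyz": [0,0,0],"grip": 255}
  ]
}}

```text
clock: 5.08
tool_pos: [0.5438, -0.0329, 0.1567]
eef_rot: [0.7, 0.708, 0.064, 0.063]
contact_force: [1.4, -0.1, -5.6]
opening: 0.157
finger_force: 50.0
```

>>> {"method": "carry_out", "body": {
  "plan": [
    {"rot": [0,0,0],"xyz": [0,0,0],"grip": 255},
    {"rot": [0,0,0],"xyz": [0,0,0],"grip": 255},
    {"rot": [0,0,0],"xyz": [0,0,0],"grip": 255},
    {"rot": [0,0,0],"xyz": [0,0,0],"grip": 255}
  ]
}}

```text
clock: 5.42
tool_pos: [0.5429, -0.0329, 0.1565]
eef_rot: [0.7, 0.708, 0.064, 0.063]
contact_force: [0.3, 0.8, -4.6]
opening: 0.157
finger_force: 50.0
```

```bash
python3 - <<'E'
from h import *
a=r.snapshot("scene")[:,:,::-1][180:300,150:280]
cv2.imwrite("pics/s3.png",cv2.resize(a,(650,600),interpolation=cv2.INTER_CUBIC))
s=r.get_state(); print(s['tool_pos'],s['eef_rot'].round(3),s['opening'],s['contact_force'].round(2))
E
```

```text
[ 0.54287843 -0.03293687  0.15647013] [0.7   0.708 0.064 0.063] 0.14915430190140327 [-0.34 -0.1  -5.81]
```

View pics/s3.png

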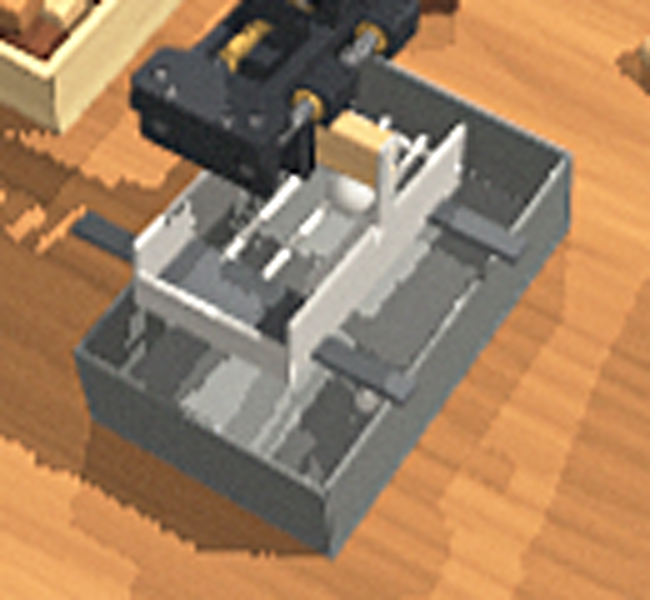

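The plate is now clear: one small ball is visible in the bin at (367,400), and a large ball is still in the sieve at (350,195). One more shake, with some rocking, will make sure, then I'll bring the sieve level.

>>> {"method": "carry_out", "body": {
  "plan": [
    {"rot": [0.05,0,0],"xyz": [0,0.008,0],"grip": 255},
    {"rot": [0.1,0,0],"xyz": [0,-0.008,0],"grip": 255},
    {"rot": [0.1,0,0],"xyz": [0,0.008,0],"grip": 255},
    {"rot": [0.05,0,0],"xyz": [0,-0.008,0],"grip": 255},
    {"rot": [0,0,0],"xyz": [0,0.008,0],"grip": 255},
    {"rot": [0,0,0],"xyz": [0,-0.008,0],"grip": 255},
    {"rot": [0,0,0],"xyz": [0,0,0],"grip": 255},
    {"rot": [0,0,0],"xyz": [0,0,0],"grip": 255}
  ]
}}

```text
clock: 6.13
tool_pos: [0.5434, -0.0329, 0.1566]
eef_rot: [0.7, 0.709, 0.064, 0.063]
contact_force: [1.2, -0.4, -4.9]
opening: 0.155
finger_force: 50.0
```

>>> {"method": "carry_out", "body": {
  "plan": [
    {"rot": [0,0,0],"xyz": [0,0,0],"grip": 255},
    {"rot": [0,0,0],"xyz": [0,0,0],"grip": 255},
    {"rot": [0.06,0,0],"xyz": [0,0,-0.01],"grip": 255},
    {"rot": [0.12,0,0],"xyz": [0,0,-0.025],"grip": 255},
    {"rot": [0.14,0,0],"xyz": [0,0,-0.04],"grip": 255},
    {"rot": [0.14,0,0],"xyz": [0,0,-0.06],"grip": 255},
    {"rot": [0.14,0,0],"xyz": [0,0,-0.075],"grip": 255},
    {"rot": [0.14,0,0],"xyz": [0,0,-0.08],"grip": 255}
  ]
}}

```text
clock: 6.8
tool_pos: [0.5296, -0.0331, 0.2372]
eef_rot: [0.703, 0.711, 0.016, 0.015]
contact_force: [1.2, 0.8, -6.3]
opening: 0.153
finger_force: 50.0
```

```bash
python3 - <<'E'
from h import *
a=r.snapshot("scene")[:,:,::-1][150:300,150:280]
cv2.imwrite("pics/s4.png",cv2.resize(a,(520,600),interpolation=cv2.INTER_CUBIC))
s=r.get_state(); print(s['tool_pos'],s['eef_rot'].round(3),s['opening'],s['contact_force'].round(2),s['q'].round(2))
E
```

```text
[ 0.52953691 -0.03318319  0.23703075] [0.703 0.711 0.016 0.015] 0.15423481398994812 [-0.36  0.07 -4.49] [ 0.31  0.59 -0.53  1.88  0.44  0.74 -0.45]
```

View pics/s4.png

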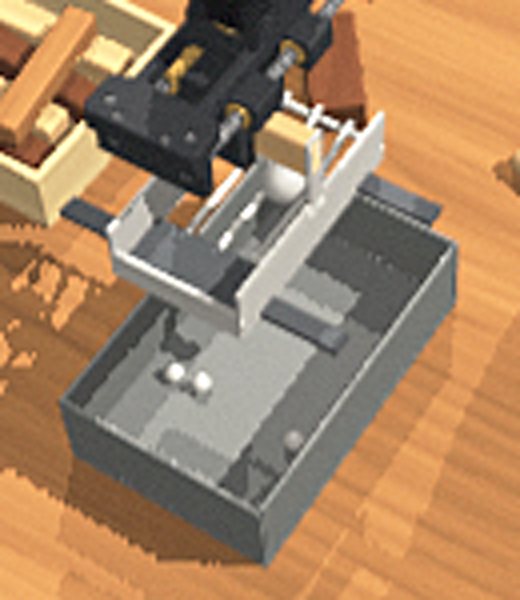

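All three small balls are in the bin, at crop (175,372), (203,382) and (292,438), and the large ball is at (285,185) in the sieve. Before pouring I'll fit a simple arm model to the recorded states, to see which pouring direction stays inside the joint ranges.

```bash
cat > k.py <<'E'
from h import *
from itertools import product
from scipy.optimize import least_squares
import sys
D=[([1.33577003,.68990316,-.19450909,1.56621046,.15732076,.90249909,-.21514926],[.16580099,-.60203358,.23799594],[.990977954,.134022509,-.000178,-.000794]),
]
s=r.get_state(); D.append((s['q'],s['tool_pos'],s['eef_rot']))
E=lambda a,t:R.from_euler(a,t)
def fk(q,s,p):
    q=np.array(q); h,a,b,L,e,o1,o7=p; ez=np.array([0,0,1.]); ex=np.array([1.,0,0])
    A=E('z',s[0]*q[0]+o1); x=h*ez
    A=A*E('y',q[1])*E('z',s[1]*q[2]); x=x+A.apply(a*ez+e*ex)
    A=A*E('y',q[3])*E('z',s[2]*q[4]); x=x+A.apply(b*ez-e*ex)
    A=A*E('y',q[5])*E('z',s[3]*q[6]+o7); x=x+A.apply(L*ez)
    return x,A
best=None
for sg in product((1,-1),repeat=4):
    for o1,o7 in product((0,np.pi/2,np.pi,-np.pi/2),repeat=2):
        f=lambda p:np.concatenate([np.r_[(fk(q,sg,p)[0]-t)*5,(fk(q,sg,p)[1].inv()*R.from_quat(k)).as_rotvec()] for q,t,k in D])
        z=least_squares(f,[.35,.4,.4,.2,0,o1,o7])
        if best is None or z.cost<best[0]: best=(z.cost,sg,z.x,z.fun)
c,SG,P,F=best
lo=np.array([-3.01,-.46,-1.47,.13,-1,.04,-2.66]);hi=np.array([3.01,2.08,1.51,2.56,4.14,2.09,2.66])
def ik(pos,Rt,q0):
    out=None
    rng=np.random.default_rng(0)
    for i in range(8):
        st=np.clip(q0+(rng.normal(0,.4,7) if i else 0),lo+.06,hi-.06)
        g=lambda q:np.r_[(fk(q,SG,P)[0]-pos)*10,(fk(q,SG,P)[1].inv()*Rt).as_rotvec()*3,.005*(q-q0)]
        z=least_squares(g,st,bounds=(lo+.03,hi-.03))
        if out is None or z.cost<out[0]: out=(z.cost,z.x,np.linalg.norm(z.fun[:3])/10,np.linalg.norm(z.fun[3:6])/3)
    return out
E
python3 - <<'E'
from k import *
print(c,SG,P.round(3),F.round(3))
q0=np.array(s['q'])
C=np.array([.488,.297])
for psi in range(-180,180,30):   # world heading of open end
    o=np.array([np.cos(np.radians(psi)),np.sin(np.radians(psi)),0])
    t=np.radians(42); zt=-o*np.sin(t)+np.array([0,0,-1])*np.cos(t); yt=-(o*np.cos(t)-np.array([0,0,1])*np.sin(t))  # tool y = -open dir
    res=[]
    for sgn in(1,-1):
        y=yt*sgn; M=np.c_[np.cross(y,zt),y,zt]
        pos=np.r_[C-.055*o[:2],.165]
        k=ik(pos,R.from_matrix(M),q0); res.append((sgn,round(k[2],3),round(np.degrees(k[3]),1),k[1].round(2).tolist()))
    for x in res: print(psi,x)
E
```

```text
4.660208166269706e-06 (-1, -1, -1, -1) [ 0.526  0.577  0.383  0.491 -0.027 -0.07   1.501] [ 0.     0.    -0.    -0.    -0.    -0.    -0.    -0.     0.    -0.
  0.003  0.   ]
-180 (1, np.float64(0.012), np.float64(3.2), [-0.31, 1.32, -1.44, 2.39, 1.84, 1.9, -2.63])
-180 (-1, np.float64(0.0), np.float64(0.0), [-0.65, 0.99, -0.72, 2.45, 1.98, 1.33, 0.08])
-150 (1, np.float64(0.015), np.float64(4.1), [-0.02, 1.29, -1.44, 2.53, 2.12, 1.54, -2.1])
-150 (-1, np.float64(0.015), np.float64(4.1), [-0.02, 1.29, -1.44, 2.53, 2.12, 1.54, 1.04])
-120 (1, np.float64(0.0), np.float64(0.0), [0.4, 1.39, -1.44, 2.5, 2.27, 1.0, -1.32])
-120 (-1, np.float64(0.0), np.float64(0.0), [0.29, 1.14, -1.02, 2.51, 2.75, 0.77, 1.32])
-90 (1, np.float64(0.0), np.float64(0.0), [0.45, 1.18, -1.12, 2.07, 1.02, 0.3, 0.42])
-90 (-1, np.float64(0.0), np.float64(0.0), [0.35, 1.06, -0.76, 2.04, -0.46, 0.2, -1.21])
-60 (1, np.float64(0.0), np.float64(0.0), [0.4, 1.37, -1.32, 1.67, 0.66, 0.96, 1.2])
-60 (-1, np.float64(0.0), np.float64(0.0), [0.16, 1.05, -0.58, 1.65, -0.25, 0.82, -1.08])
-30 (1, np.float64(0.0), np.float64(0
[... 483 characters left out ...]
)
60 (1, np.float64(0.0), np.float64(0.0), [-0.97, 1.23, 0.56, 1.0, -0.17, 1.65, -2.63])
60 (-1, np.float64(0.0), np.float64(0.0), [-0.6, 1.22, -0.53, 1.01, 0.58, 1.77, -0.07])
90 (1, np.float64(0.0), np.float64(0.0), [-1.04, 1.1, 0.22, 1.27, 0.29, 1.35, -2.6])
90 (-1, np.float64(0.0), np.float64(0.0), [-0.72, 1.13, -0.52, 1.29, 0.79, 1.6, 0.12])
120 (1, np.float64(0.0), np.float64(0.0), [-1.28, 1.02, 0.38, 1.63, 0.42, 0.91, -2.39])
120 (-1, np.float64(0.0), np.float64(0.0), [-0.81, 1.03, -0.53, 1.65, 1.05, 1.37, 0.2])
150 (1, np.float64(0.0), np.float64(0.0), [-1.61, 1.09, 0.89, 2.0, -0.11, 0.25, -1.52])
150 (-1, np.float64(0.0), np.float64(0.0), [-0.83, 0.95, -0.57, 2.06, 1.44, 1.2, 0.13])
```

The arm model fits to well under 1 mm. With the present grip, pouring with the open end heading about -70° in the world (towards -y) is well inside the joint ranges. I'll work out the carrying legs.

```bash
cat > leg.py <<'E'
from k import *
def pose(x,y,z,psi,tilt):
    a=np.radians(psi);t=np.radians(tilt);o=np.array([np.cos(a),np.sin(a),0]);u=np.array([0,0,1.])
    zt=-o*np.sin(t)-u*np.cos(t); yt=-o*np.cos(t)+u*np.sin(t)
    return np.array([x,y,z]),R.from_matrix(np.c_[np.cross(yt,zt),yt,zt])
def delta(a,b): return (a[1].inv()*b[1]).as_rotvec().round(3).tolist(),a[1].inv().apply(b[0]-a[0]).round(4).tolist()
def now():
    s=r.get_state(); return np.array(s['tool_pos']),R.from_quat(s['eef_rot'])
def chain(ps,q=None):
    a=now(); q=np.array(r.get_state()['q'])
    for p in ps:
        b=pose(*p); k=ik(b[0],b[1],q); print(p,delta(a,b),"ik err",round(k[2],4),round(k[3],3),k[1].round(2).tolist()); a=b;q=k[1]
E
python3 - <<'E'
from leg import *
chain([(.525,.08,.23,214,0),(.495,.23,.215,254,0),(.4675,.353,.175,290,0),(.4675,.353,.165,290,15),(.4675,.353,.165,290,42)])
E
```

```text
(0.525, 0.08, 0.23, 214, 0) ([0.042, 0.013, -0.582], [0.1132, -0.0036, 0.0069]) ik err 0.0 0.0 [0.17, 0.66, -0.68, 1.84, 0.54, 0.84, -0.19]
(0.495, 0.23, 0.215, 254, 0) ([0.0, 0.0, -0.698], [0.1411, 0.059, 0.015]) ik err 0.0 0.0 [-0.05, 0.74, -0.83, 1.82, 0.69, 0.9, 0.09]
(0.4675, 0.353, 0.175, 290, 0) ([0.0, 0.0, -0.628], [0.0603, 0.1107, 0.04]) ik err 0.0 0.0 [-0.25, 0.88, -0.92, 1.75, 0.84, 0.96, 0.4]
(0.4675, 0.353, 0.165, 290, 15) ([-0.262, -0.0, -0.0], [0.0, 0.0, 0.01]) ik err 0.0 0.0 [0.03, 0.96, -1.06, 1.83, 0.82, 0.79, 0.57]
(0.4675, 0.353, 0.165, 290, 42) ([-0.471, 0.0, 0.0], [0.0, 0.0, 0.0]) ik err 0.0 0.0 [0.45, 1.34, -1.31, 1.8, 0.75, 0.78, 0.98]
```

>>> {"method": "carry_out", "body": {
  "plan": [
    {"rot": [0.02,0.005,-0.04],"xyz": [0.006,0,0.001],"grip": 255},
    {"rot": [0.04,0.013,-0.1],"xyz": [0.017,-0.001,0.002],"grip": 255},
    {"rot": [0.042,0.013,-0.18],"xyz": [0.032,-0.002,0.003],"grip": 255},
    {"rot": [0.042,0.013,-0.26],"xyz": [0.048,-0.002,0.004],"grip": 255},
    {"rot": [0.042,0.013,-0.34],"xyz": [0.065,-0.003,0.005],"grip": 255},
    {"rot": [0.042,0.013,-0.42],"xyz": [0.081,-0.003,0.006],"grip": 255},
    {"rot": [0.042,0.013,-0.5],"xyz": [0.097,-0.003,0.006],"grip": 255},
    {"rot": [0.042,0.013,-0.582],"xyz": [0.113,-0.004,0.007],"grip": 255}
  ]
}}

```text
clock: 7.52
tool_pos: [0.5235, 0.0804, 0.227]
eef_rot: [0.468, 0.884, -0.001, -0.002]
contact_force: [-0.2, -0.6, -5.1]
opening: 0.149
finger_force: 50.0
```

>>> {"method": "carry_out", "body": {
  "plan": [
    {"rot": [0,0,-0.09],"xyz": [0.018,0.007,0.002],"grip": 255},
    {"rot": [0,0,-0.175],"xyz": [0.035,0.015,0.004],"grip": 255},
    {"rot": [0,0,-0.26],"xyz": [0.053,0.022,0.006],"grip": 255},
    {"rot": [0,0,-0.35],"xyz": [0.07,0.029,0.008],"grip": 255},
    {"rot": [0,0,-0.44],"xyz": [0.088,0.037,0.01],"grip": 255},
    {"rot": [0,0,-0.525],"xyz": [0.106,0.044,0.012],"grip": 255},
    {"rot": [0,0,-0.61],"xyz": [0.123,0.052,0.013],"grip": 255},
    {"rot": [0,0,-0.698],"xyz": [0.141,0.059,0.015],"grip": 255}
  ]
}}

```text
clock: 8.18
tool_pos: [0.4934, 0.2301, 0.212]
eef_rot: [0.137, 0.991, -0.0, -0.002]
contact_force: [-0.7, 0.3, -5.9]
opening: 0.152
finger_force: 50.0
```

>>> {"method": "carry_out", "body": {
  "plan": [
    {"rot": [0,0,-0.1],"xyz": [0.01,0.018,0.003],"grip": 255},
    {"rot": [0,0,-0.2],"xyz": [0.02,0.036,0.006],"grip": 255},
    {"rot": [0,0,-0.3],"xyz": [0.03,0.054,0.01],"grip": 255},
    {"rot": [0,0,-0.4],"xyz": [0.039,0.072,0.016],"grip": 255},
    {"rot": [0,0,-0.49],"xyz": [0.047,0.087,0.024],"grip": 255},
    {"rot": [0,0,-0.56],"xyz": [0.054,0.099,0.032],"grip": 255},
    {"rot": [0,0,-0.61],"xyz": [0.058,0.107,0.037],"grip": 255},
    {"rot": [0,0,-0.628],"xyz": [0.06,0.111,0.04],"grip": 255}
  ]
}}

```text
clock: 8.85
tool_pos: [0.4652, 0.354, 0.1713]
eef_rot: [-0.175, 0.985, 0.001, -0.003]
contact_force: [0.9, -0.2, -4.3]
opening: 0.158
finger_force: 50.0
```

```bash
python3 - <<'E'
from leg import *
a=np.hstack([r.snapshot(n)[:,:,::-1][y:y+160,x:x+200] for n,y,x in(("scene",190,200),("top",70,90))])
cv2.imwrite("pics/s5.png",cv2.resize(a,(800,320),interpolation=cv2.INTER_CUBIC))
s=r.get_state();print(s['clock'],s['tool_pos'],s['q'].round(2),s['contact_force'].round(1))
chain([(.4675,.353,.165,290,15),(.4675,.353,.165,290,42)])
E
```

```text
8.95 [0.465583   0.35309637 0.17188163] [-0.23  0.88 -0.93  1.73  0.83  0.98  0.43] [-0.2  0.1 -4.8]
(0.4675, 0.353, 0.165, 290, 15) ([-0.261, -0.005, -0.0], [-0.0018, -0.0008, 0.0069]) ik err 0.0 0.0 [0.16, 0.98, -1.07, 1.78, 0.79, 0.85, 0.73]
(0.4675, 0.353, 0.165, 290, 42) ([-0.471, 0.0, 0.0], [0.0, 0.0, 0.0]) ik err 0.0 0.0 [0.67, 1.46, -1.26, 1.61, 0.69, 1.01, 1.36]
```

View pics/s5.png

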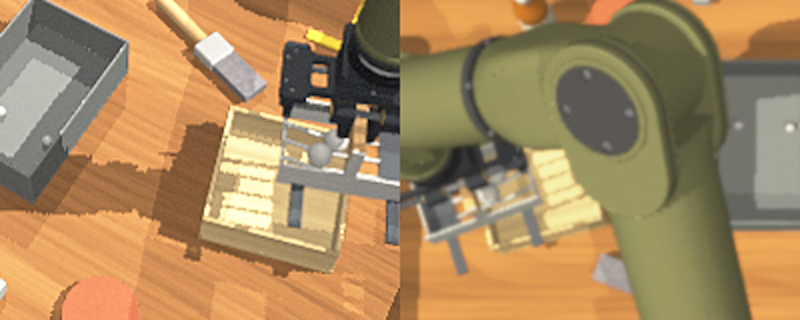

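Both large balls are still in the sieve, at (320,155) and (338,142), and its open end is over the box. Now I tip.

>>> {"method": "carry_out", "body": {
  "plan": [
    {"rot": [-0.06,0,0],"xyz": [0,0,0.002],"grip": 255},
    {"rot": [-0.12,0,0],"xyz": [0,0,0.004],"grip": 255},
    {"rot": [-0.18,0,0],"xyz": [0,0,0.006],"grip": 255},
    {"rot": [-0.24,0,0],"xyz": [0,0,0.006],"grip": 255},
    {"rot": [-0.3,0,0],"xyz": [0,0,0.006],"grip": 255},
    {"rot": [-0.36,0,0],"xyz": [0,0,0.006],"grip": 255},
    {"rot": [-0.42,0,0],"xyz": [0,0,0.006],"grip": 255},
    {"rot": [-0.46,0,0],"xyz": [0,0,0.006],"grip": 255}
  ]
}}

```text
clock: 9.62
tool_pos: [0.4677, 0.3495, 0.1659]
eef_rot: [-0.166, 0.959, 0.224, -0.041]
contact_force: [0.1, -0.7, -5.3]
opening: 0.154
finger_force: 50.0
```

>>> {"method": "carry_out", "body": {
  "plan": [
    {"rot": [-0.03,0,0],"xyz": [0,0,0],"grip": 255},
    {"rot": [-0.06,0,0],"xyz": [0,0,0],"grip": 255},
    {"rot": [-0.1,0,0],"xyz": [0,0,0],"grip": 255},
    {"rot": [-0.15,0,0],"xyz": [0,0,0],"grip": 255},
    {"rot": [-0.2,0,0],"xyz": [0,0,0],"grip": 255},
    {"rot": [-0.25,0,0],"xyz": [0,0,0],"grip": 255},
    {"rot": [-0.28,0,0],"xyz": [0,0,0],"grip": 255},
    {"rot": [-0.28,0,0],"xyz": [0,0,0],"grip": 255}
  ]
}}

```text
clock: 10.28
tool_pos: [0.467, 0.3513, 0.1656]
eef_rot: [-0.16, 0.918, 0.356, -0.065]
contact_force: [0.0, -0.5, -3.8]
opening: 0.151
finger_force: 50.0
```

>>> {"method": "carry_out", "body": {
  "plan": [
    {"rot": [0,0,0],"xyz": [0,0,0],"grip": 255},
    {"rot": [0,0,0],"xyz": [0,0,0],"grip": 255},
    {"rot": [0,0,0],"xyz": [0,0,0],"grip": 255},
    {"rot": [0,0,0],"xyz": [0,0,0],"grip": 255}
  ]
}}

```text
clock: 10.62
tool_pos: [0.4659, 0.3536, 0.168]
eef_rot: [-0.162, 0.918, 0.356, -0.064]
contact_force: [0.9, -1.3, -3.6]
opening: 0.154
finger_force: 50.0
```

```bash
python3 - <<'E'
from leg import *
a=np.hstack([r.snapshot(n)[:,:,::-1][y:y+160,x:x+200] for n,y,x in(("scene",190,230),("top",70,90))])
cv2.imwrite("pics/s6.png",cv2.resize(a,(800,320),interpolation=cv2.INTER_CUBIC))
s=r.get_state();print(s['clock'],s['tool_pos'],s['q'].round(2),s['contact_force'].round(1))
E
```

```text
10.7167 [0.46598143 0.35338374 0.16773041] [ 0.29  1.2  -1.3   1.85  0.73  0.61  0.81] [ 0.7 -0.1 -3.9]
```

View pics/s6.png

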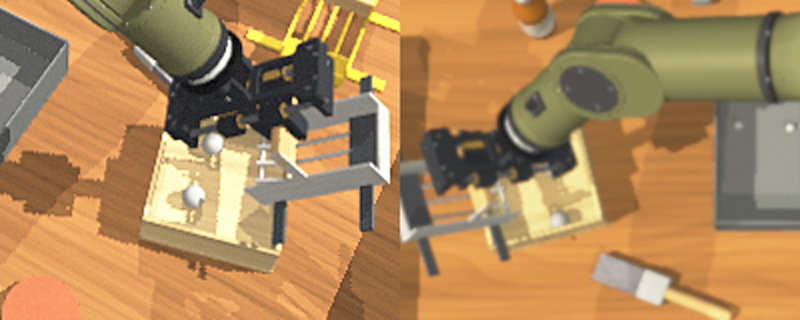

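Both large balls are in the box, at crop (213,143) and (193,195), and the wrist load has dropped to about 3.9 N, which is the empty sieve. Next I plan the way back.

```bash
python3 - <<'E'
from leg import *
chain([(.4675,.353,.185,290,0),(.495,.23,.23,254,0),(.525,.08,.23,214,0),(.543,-.033,.2,181,0),(.543,-.033,.15,181,0)])
E
```

```text
(0.4675, 0.353, 0.185, 290, 0) ([0.741, -0.003, 0.0], [-0.0013, 0.011, -0.0133]) ik err 0.0 0.0 [-0.24, 0.87, -1.02, 1.75, 0.86, 1.03, 0.35]
(0.495, 0.23, 0.23, 254, 0) ([0.0, -0.0, 0.628], [0.0162, -0.125, -0.045]) ik err 0.0 0.0 [-0.05, 0.72, -0.91, 1.79, 0.68, 0.97, 0.06]
(0.525, 0.08, 0.23, 214, 0) ([0.0, 0.0, 0.698], [-0.0702, -0.1359, 0.0]) ik err 0.0 0.0 [0.16, 0.66, -0.72, 1.81, 0.55, 0.88, -0.22]
(0.543, -0.033, 0.2, 181, 0) ([0.0, 0.0, 0.576], [-0.1037, -0.0483, 0.03]) ik err 0.0 0.0 [0.26, 0.69, -0.53, 1.79, 0.47, 0.79, -0.48]
(0.543, -0.033, 0.15, 181, 0) ([0.0, 0.0, 0.0], [0.0, 0.0, 0.05]) ik err 0.0 0.0 [0.22, 0.77, -0.47, 1.82, 0.52, 0.68, -0.53]
```

>>> {"method": "carry_out", "body": {
  "plan": [
    {"rot": [0.1,0,0],"xyz": [0,0.002,-0.002],"grip": 255},
    {"rot": [0.2,0,0],"xyz": [0,0.003,-0.004],"grip": 255},
    {"rot": [0.3,0,0],"xyz": [0,0.005,-0.006],"grip": 255},
    {"rot": [0.4,0,0],"xyz": [0,0.006,-0.008],"grip": 255},
    {"rot": [0.5,0,0],"xyz": [0,0.008,-0.01],"grip": 255},
    {"rot": [0.6,0,0],"xyz": [0,0.009,-0.011],"grip": 255},
    {"rot": [0.69,0,0],"xyz": [0,0.01,-0.012],"grip": 255},
    {"rot": [0.741,-0.003,0],"xyz": [-0.001,0.011,-0.013],"grip": 255}
  ]
}}

```text
clock: 11.38
tool_pos: [0.4652, 0.3565, 0.1864]
eef_rot: [-0.176, 0.984, 0.001, 0.001]
contact_force: [0.4, 1.9, -3.7]
opening: 0.155
finger_force: 50.0
```

>>> {"method": "carry_out", "body": {
  "plan": [
    {"rot": [0,0,0.04],"xyz": [0.001,-0.008,-0.01],"grip": 255},
    {"rot": [0,0,0.11],"xyz": [0.003,-0.022,-0.02],"grip": 255},
    {"rot": [0,0,0.19],"xyz": [0.005,-0.038,-0.03],"grip": 255},
    {"rot": [0,0,0.28],"xyz": [0.007,-0.055,-0.037],"grip": 255},
    {"rot": [0,0,0.37],"xyz": [0.009,-0.072,-0.042],"grip": 255},
    {"rot": [0,0,0.46],"xyz": [0.012,-0.09,-0.045],"grip": 255},
    {"rot": [0,0,0.54],"xyz": [0.014,-0.107,-0.045],"grip": 255},
    {"rot": [0,0,0.628],"xyz": [0.016,-0.125,-0.045],"grip": 255}
  ]
}}

```text
clock: 12.05
tool_pos: [0.4949, 0.2284, 0.2299]
eef_rot: [0.143, 0.99, 0.001, -0.0]
contact_force: [0.5, 0.1, -4.3]
opening: 0.155
finger_force: 50.0
```

>>> {"method": "carry_out", "body": {
  "plan": [
    {"rot": [0,0,0.09],"xyz": [-0.009,-0.017,0],"grip": 255},
    {"rot": [0,0,0.175],"xyz": [-0.018,-0.034,0],"grip": 255},
    {"rot": [0,0,0.26],"xyz": [-0.026,-0.051,0],"grip": 255},
    {"rot": [0,0,0.35],"xyz": [-0.035,-0.068,0],"grip": 255},
    {"rot": [0,0,0.44],"xyz": [-0.044,-0.085,0],"grip": 255},
    {"rot": [0,0,0.525],"xyz": [-0.053,-0.102,0],"grip": 255},
    {"rot": [0,0,0.61],"xyz": [-0.061,-0.119,0],"grip": 255},
    {"rot": [0,0,0.698],"xyz": [-0.07,-0.136,0],"grip": 255}
  ]
}}

```text
clock: 12.72
tool_pos: [0.5243, 0.0783, 0.2295]
eef_rot: [0.472, 0.881, 0.001, -0.001]
contact_force: [0.1, 0.5, -2.1]
opening: 0.152
finger_force: 50.0
```

>>> {"method": "carry_out", "body": {
  "plan": [
    {"rot": [0,0,0.09],"xyz": [-0.017,-0.008,0.004],"grip": 255},
    {"rot": [0,0,0.18],"xyz": [-0.034,-0.016,0.008],"grip": 255},
    {"rot": [0,0,0.27],"xyz": [-0.05,-0.023,0.012],"grip": 255},
    {"rot": [0,0,0.36],"xyz": [-0.066,-0.031,0.017],"grip": 255},
    {"rot": [0,0,0.44],"xyz": [-0.081,-0.038,0.022],"grip": 255},
    {"rot": [0,0,0.51],"xyz": [-0.094,-0.044,0.026],"grip": 255},
    {"rot": [0,0,0.56],"xyz": [-0.101,-0.047,0.029],"grip": 255},
    {"rot": [0,0,0.576],"xyz": [-0.104,-0.048,0.03],"grip": 255}
  ]
}}

```text
clock: 13.38
tool_pos: [0.5424, -0.0358, 0.1989]
eef_rot: [0.703, 0.711, -0.0, -0.001]
contact_force: [-0.7, -0.7, -3.4]
opening: 0.15
finger_force: 50.0
```

```bash
python3 - <<'E'
from leg import *
r.snapshot("top")
s=r.get_state();print(s['clock'],s['tool_pos'],s['q'].round(2),s['contact_force'].round(1),s['opening'])
chain([(.543,-.033,.15,181,0),(.543,-.033,.133,181,0)])
E
```

```text
13.4333 [ 0.54264529 -0.03537302  0.19893763] [ 0.28  0.67 -0.5   1.84  0.46  0.74 -0.46] [ 0.2 -0.7 -3.2] 0.1523597866959557
(0.543, -0.033, 0.15, 181, 0) ([-0.001, -0.001, -0.006], [0.0023, 0.0004, 0.0489]) ik err 0.0 0.0 [0.19, 0.72, -0.42, 1.94, 0.5, 0.59, -0.55]
(0.543, -0.033, 0.133, 181, 0) ([0.0, 0.0, 0.0], [0.0, 0.0, 0.017]) ik err 0.0 0.0 [0.17, 0.75, -0.39, 1.95, 0.52, 0.54, -0.57]
```

Now I lower it to the original height, slowing near contact.

>>> {"method": "carry_out", "body": {
  "plan": [
    {"rot": [0,0,0],"xyz": [0.002,0,0.012],"grip": 255},
    {"rot": [0,0,0],"xyz": [0.002,0,0.026],"grip": 255},
    {"rot": [0,0,0],"xyz": [0.002,0,0.04],"grip": 255},
    {"rot": [0,0,0],"xyz": [0.002,0,0.05],"grip": 255},
    {"rot": [0,0,0],"xyz": [0.002,0,0.056],"grip": 255},
    {"rot": [0,0,0],"xyz": [0.002,0,0.061],"grip": 255},
    {"rot": [0,0,0],"xyz": [0.002,0,0.064],"grip": 255},
    {"rot": [0,0,0],"xyz": [0.002,0,0.065],"grip": 255}
  ]
}}

```text
clock: 14.1
tool_pos: [0.543, -0.0311, 0.1341]
eef_rot: [0.701, 0.713, 0.0, -0.0]
contact_force: [-0.3, -0.2, -3.1]
opening: 0.152
finger_force: 50.0
```

>>> {"method": "carry_out", "body": {
  "plan": [
    {"rot": [0,0,0],"xyz": [0,0,0.001],"grip": 255},
    {"rot": [0,0,0],"xyz": [0,0,0.002],"grip": 255},
    {"rot": [0,0,0],"xyz": [0,0,0.002],"grip": 255}
  ]
}}

```text
clock: 14.35
tool_pos: [0.5432, -0.0313, 0.1324]
eef_rot: [0.701, 0.713, 0.0, -0.0]
contact_force: [-0.1, -0.0, -3.5]
opening: 0.152
finger_force: 50.0
```

>>> {"method": "carry_out", "body": {
  "plan": [
    {"rot": [0,0,0],"xyz": [0,0,0.0005],"grip": 255},
    {"rot": [0,0,0],"xyz": [0,0,0.001],"grip": 255},
    {"rot": [0,0,0],"xyz": [0,0,0.0015],"grip": 255},
    {"rot": [0,0,0],"xyz": [0,0,0.0015],"grip": 255}
  ]
}}

```text
clock: 14.68
tool_pos: [0.5432, -0.0314, 0.1314]
eef_rot: [0.701, 0.713, 0.0, 0.0]
contact_force: [-1.7, -0.2, 4.3]
opening: 0.154
finger_force: 50.0
```

The force has gone from -3.5 N to +4.3 N, so the sieve is seated on the rim. Opening with a low squeeze, then retreating.

>>> {"method": "carry_out", "body": {
  "plan": [
    {"rot": [0,0,0],"xyz": [0,0,0],"grip": 215},
    {"rot": [0,0,0],"xyz": [0,0,0],"grip": 200},
    {"rot": [0,0,0],"xyz": [0,0,0],"grip": 170},
    {"rot": [0,0,0],"xyz": [0,0,0],"grip": 140},
    {"rot": [0,0,0],"xyz": [0,0,0],"grip": 120},
    {"rot": [0,0,0],"xyz": [0,0,0],"grip": 120},
    {"rot": [0,0,0],"xyz": [0,0,0],"grip": 120},
    {"rot": [0,0,0],"xyz": [0,0,0],"grip": 120}
  ]
}}

```text
clock: 15.35
tool_pos: [0.543, -0.0313, 0.1306]
eef_rot: [0.701, 0.713, -0.0, -0.0]
contact_force: [-0.5, 0.2, 0.3]
opening: 0.529
finger_force: 0.0
```

>>> {"method": "carry_out", "body": {
  "plan": [
    {"rot": [0,0,0],"xyz": [0,0,-0.01],"grip": 120},
    {"rot": [0,0,0],"xyz": [0,0,-0.025],"grip": 120},
    {"rot": [0,0,0],"xyz": [0,0,-0.05],"grip": 120},
    {"rot": [0,0,0],"xyz": [0,0,-0.08],"grip": 120},
    {"rot": [0,0,0],"xyz": [0,0,-0.11],"grip": 120},
    {"rot": [0,0,0],"xyz": [-0.04,0,-0.14],"grip": 120},
    {"rot": [0,0,0],"xyz": [-0.08,0,-0.15],"grip": 120},
    {"rot": [0,0,0],"xyz": [-0.12,0,-0.15],"grip": 120}
  ]
}}

```text
clock: 16.02
tool_pos: [0.5469, -0.1458, 0.2847]
eef_rot: [0.7, 0.714, 0.002, 0.002]
contact_force: [1.4, 0.2, 0.0]
opening: 0.526
finger_force: 0.0
```

>>> {"method": "carry_out", "body": {
  "plan": [
    {"rot": [0,0,0],"xyz": [-0.04,0,0],"grip": 120},
    {"rot": [0,0,0],"xyz": [-0.08,0,0],"grip": 120},
    {"rot": [0,0,0],"xyz": [-0.11,0,0],"grip": 120},
    {"rot": [0,0,0],"xyz": [-0.13,0,0],"grip": 120},
    {"rot": [0,0,0],"xyz": [-0.13,0,0],"grip": 120}
  ]
}}

```text
clock: 16.43
tool_pos: [0.5457, -0.2827, 0.2803]
eef_rot: [0.704, 0.71, -0.002, 0.001]
contact_force: [0.5, -1.1, -0.2]
opening: 0.531
finger_force: 0.0
```

```bash
python3 - <<'E'
from h import *
a=np.hstack([r.snapshot(n)[:,:,::-1][y:y+180,x:x+220] for n,y,x in(("scene",170,165),("top",50,100))])
cv2.imwrite("pics/s7.png",cv2.resize(a,(800,327),interpolation=cv2.INTER_CUBIC))
s=r.get_state();print(s['clock'],s['tool_pos'],s['contact_force'].round(1),s['opening'])
E
```

```text
16.5333 [ 0.54694343 -0.27586565  0.28066337] [ 0.5  1.1 -0.2] 0.5287578105470984
```

View pics/s7.png

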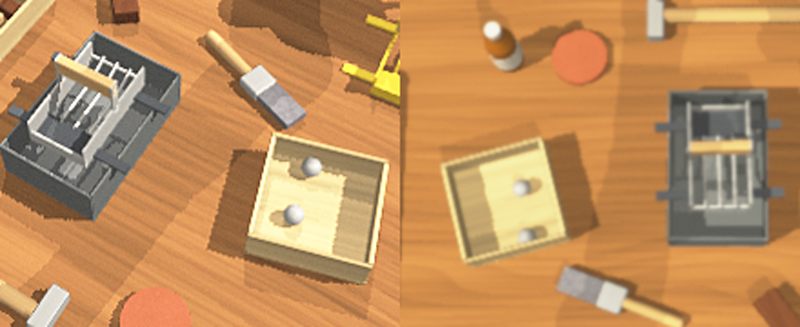

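The sieve stands level and empty on the bin, with its handle at (720,146) in the top half. Both large balls lie in the box, at (521,187) and (527,236), and the gripper is clear.

```bash
python3 -c "
from plant import r
print(r.finish_job())"
```

```text
the job is handed in; nothing more can be done
None
```

I handed the job in at about 16.5 s, but no verdict came back: the pictures show the three small balls in the bin (seen before pouring), both large balls in the plywood box, and the empty sieve released level on the bin.

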